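Slide the measuring-spoon block between the salt cellar and the mortar

TASK

Push the beech block that holds the measuring spoons through the narrow gap between the salt cellar and the mortar, and on until the whole block rests on the patch of white tiles beyond them. Only push it along the counter, never lift or tip it, and leave the bowl, the salt shaker, the wooden spoon and the hand mixer where they are.

Things in the scene. Friction and masses are not known exactly. Their poses are not given: they have to be found in the camera images.
- block: Loose pale beech block, 120 mm long (its x), 98 mm wide (its y), 28 mm high, about 0.35 kg, upright sides, 4 mm rounded edges; nested steel measuring spoons are fixed in its top (4 mm proud at most). Origin: centre of its underside, z up. Starts before the gap, its +x within 0.3 rad of the patch's +x, up to 40 mm off the gap's middle line. It fits the gap end first only.
- patch: Patch of white 24 mm tiles flush in the green mosaic counter, 168 mm long (its x), 144 mm wide (its y). Origin: its centre, on the counter (z = 0). Its +x is the direction of the push, from the gap past the patch; the middle of the gap lies 150 to 180 mm from the centre on the -x side, within 3 mm of the patch's x axis.
- cellar: White marble salt cellar with a wooden lid, a round upright drum 96 mm in diameter and 47 mm high, fixed to the counter. Origin: centre of its underside. It and the mortar stand side by side across the patch's x axis, either one on either side, 104 to 107 mm apart at the narrowest.
- mortar: Dark grey stone mortar, a round upright-sided cup 96 mm in diameter and 50 mm high, fixed to the counter. Origin: centre of its underside.
- corner_fl (a point): Lower corner of the block at its +x, +y (60 mm and 49 mm from its centre), on the counter.
- corner_fr (a point): Lower corner of the block at its +x, -y.
- corner_bl (a point): Lower corner of the block at its -x, +y.
- corner_br (a point): Lower corner of the block at its -x, -y.
- bowl: White enamel bowl, 190 mm across, 80 mm high, loose, past the far end of the patch. Origin: centre of its underside. To be left alone.
- shaker: Glass salt shaker with a steel twist cap, 46 mm across, 92 mm high, loose and easily knocked over, standing beside the patch on its -y side. Origin: centre of its underside. To be left alone.
- spoon: Beechwood cooking spoon, 260 mm long, lying on the counter on the -y side of the block's start. Origin: centre of its underside, x along its length. To be left alone.
- mixer: Orange hand mixer, about 180 mm long (its x), 80 mm wide, 140 mm high, standing on its flat base at the robot's right. Origin: centre of its underside. To be left alone.
There are look-alikes about, which are no part of the job. Of the things that look like the mortar, the largest one is meant. What is shaped like the block but blue is not meant.

How it is judged (in metres and radians):
On the way:
1. the block is in the gap, its middle between the salt cellar and the mortar (horizontal distance between block and cellar below 0.112 m and horizontal distance between block and mortar below 0.112 m), for 0.05 s.
At the end, for the whole second after the job is handed in: All four lower corners of the block lie on the patch of white tiles (not more than 4 mm over its edge), the block flat on the counter and at rest, having passed through the gap (x of corner_fl in the frame of patch between -0.088 and 0.088 m and y of corner_fl in the frame of patch between -0.076 and 0.076 m and x of corner_fr in the frame of patch between -0.088 and 0.088 m and y of corner_fr in the frame of patch between -0.076 and 0.076 m and x of corner_bl in the frame of patch between -0.088 and 0.088 m and y of corner_bl in the frame of patch between -0.076 and 0.076 m and x of corner_br in the frame of patch between -0.088 and 0.088 m and y of corner_br in the frame of patch between -0.076 and 0.076 m and height (world z) of block below 0.004 m and angle between block's own z axis and vertical below 0.05 rad and linear speed of block below 0.01 m/s); the robot touches nothing.
It fails at once if the block is lifted off the counter or tipped (height (world z) of block above 0.008 m or angle between block's own z axis and vertical above 0.12 rad).
It fails at once if the white enamel bowl is shifted by more than 20 mm or tipped (distance of bowl from where it was at the start of the episode above 0.02 m or angle between bowl's own z axis and vertical above 0.35 rad).
It fails at once if the salt shaker is shifted by more than 20 mm or tipped (distance of shaker from where it was at the start of the episode above 0.02 m or angle between shaker's own z axis and vertical above 0.35 rad).
It fails at once if the beechwood spoon is shifted by more than 20 mm or tipped (distance of spoon from where it was at the start of the episode above 0.02 m or angle between spoon's own z axis and vertical above 0.35 rad).
It fails at once if the hand mixer is shifted by more than 20 mm or tipped (distance of mixer from where it was at the start of the episode above 0.02 m or angle between mixer's own z axis and vertical above 0.35 rad).
It also fails if it takes over 72 s, if anything falls off the work surface, if the arm or the gripper's body presses on something with over 40 N, if the wrist force passes 120 N, or if a joint passes its speed limit or range.

ROBOT

A 6-joint arm with a two-finger parallel gripper is mounted at the origin on the work surface. World frame = base frame: x ahead of the robot, y to its left, z up, the work surface at z = 0. Lengths are in m, angles in degrees, forces in N, time in s.
With the tool pointing down it reaches from about 0.3 to 0.75 m from the base axis. Payload 8.5 kg.
Tool frame: the origin (TCP) lies midway between the tips of the shut fingers; the grasp point (between the pads) lies 19 mm behind it; z points along the fingers, y is the direction in which the jaws open and shut (so a half turn about z gives the same grasp; the last joint's range is limited). The gripper opens to 85 mm and grips with 20 to 120 N. Pads are 22 mm wide; open, the fingers measure 114 mm over their backs; the gripper's body (76 mm by 85 mm) begins 54 mm behind the grasp point. The pads swing forward as they close: fully open they stand 13 mm farther back than shut.
Start: joints at [61.748, 21.807, 74.336, -0, 83.858, -12.336], TCP at [0.151, 0.529, 0.231] pointing down, gripper open.
Joint ranges: [-178.18, 178.18], [-50.72, 133.34], [12.68, 142.11], [-81.47, 261.47], [9.98, 163.14], [-165.26, 165.26]. Speed limits (degrees/s): [136.94, 136.94, 180, 180, 180, 180].

INTERFACE

Orientations are given as a 3x3 rotation matrix whose columns are the frame's x, y, z axes.
In Python, from rig import status, eyes, env gives the robot as it stands. The module is installed in compiled form; this text tells all that it offers.
- The arm moves only by the tool play_rows, never from a script. Its argument "targets" is text: rows parted by semicolons, each of 5 numbers parted by spaces: the shift along the tool's x, y, z in m, then the turn about the tool's z in rad, then the closure, from 0 (fully open) to 1 (shut). A call has 1 to 5 rows; each row is the pose to reach, as a shift and turn from the pose commanded when the call began, along the tool's axes at that moment; what a row does not reach only later rows make up. A row lasts 1/10 s, in which the tool goes at most 50 mm and 8.59 degrees, less where a joint would pass 70% of its speed; a pose out of reach is approached as far as the arm can. A call with a gripper value outside its range is refused whole. The fingers move at their own pace and stop on an object; "force" is the grip in N (left out, the last holds). Time passes only in rows, so rows that repeat a pose let the fingers close. It gives the time, the measured TCP pose, the force and the opening at its end, in the units of the state.
- status.observe(): the state, without advancing time (a new reading comes with each control period).
- eyes.get_image(name): name is "scene" or "top" or "wrist"; returns a dict with "pixels" (420x560x3 uint8, red, green, blue), "range_z" (420x560 float32, m along the optical axis (not along the pixel's ray), 0 where there is no reading), "mtx" (3x3 intrinsics, pixels), "k1" (the pictures are not rectified: a ray, as slopes to the right and down, at radius r is drawn at 1 + k1 r^2 times it, then the intrinsics apply), "world_to_cam" (4x4, takes a point from world to camera coordinates); the wrist camera has in their place "T_tool_cam" (4x4, takes a point from camera to tool coordinates, whose origin is the TCP and whose axes are the flange's). Camera axes: x right, y up, looking along -z (the intrinsics and any distortion apply to the point x, -y, -z); pixel columns grow to the right and rows downward; lengths in m; the calibration is good to about 2 mm. A picture is of the moment at which its call begins: read the wrist's pose just before it.
- env.close_job(): hands the job in, once; it reports no verdict.
The state is a dict: "time_s": time; "q": joint angles; "qvel": joint speeds; "joint_efforts": joint torques, N m; "position": TCP position; "tool_rot": TCP orientation; "ft_force": force on the tool from outside, world axes, zero at the start; "wrist_torque": the same for the moment, N m; "grip_width": finger opening in m.
Only numpy, scipy, OpenCV 4.12 (cv2) and the standard library are available. Lean on these libraries where they do the work, as an engineer would, in place of code of your own. Each camera call takes 0.05 s, during which the arm holds its last target.

## Working session

There is one attempt and no reset: what is moved stays moved. The work goes in short steps, Python scripts to look and compute and a tool call to move; the robot and the scene stay as the last step left them, time stands still between calls to the robot, and variables do not carry over. Pictures are saved under pics/ and viewed, and the job is handed in when it is done.

Besides the shell and the picture viewer there is one more tool, called by a JSON object that holds its "name" and its "arguments", one argument or row to a line. play_rows: Moves the arm, as the interface text tells. Its arguments: {"type":"object","properties":{"targets":{"type":"string"},"force":{"type":"number"}},"required":["targets"]}

```bash
mkdir -p pics && cat > h.py <<'E'
import numpy as np, cv2
from rig import status, eyes, env
def shot(n,f):
    d=eyes.get_image(n); cv2.imwrite('pics/'+f,d['pixels'][:,:,::-1]); np.save('/tmp/%s.npy'%n,d,allow_pickle=True); return d
def load(n): return np.load('/tmp/%s.npy'%n,allow_pickle=True).item()
def rays(d,uv):
    K=d['mtx']; k=float(d['k1']); uv=np.atleast_2d(np.float64(uv))
    p=cv2.undistortPoints(uv.reshape(-1,1,2),np.float64(K),np.float64([k,0,0,0])).reshape(-1,2)
    return np.c_[p[:,0],-p[:,1],-np.ones(len(p))]
def cam_T(d): return np.linalg.inv(d['world_to_cam'])
def plane(d,uv,z,T=None):
    T=cam_T(d) if T is None else T
    r=rays(d,uv)@T[:3,:3].T; o=T[:3,3]
    return o+r*((z-o[2])/r[:,2])[:,None]
def wpts(d,T=None):
    T=cam_T(d) if T is None else T
    h,w=d['range_z'].shape; u,v=np.meshgrid(np.arange(w),np.arange(h))
    r=rays(d,np.c_[u.ravel(),v.ravel()])*d['range_z'].ravel()[:,None]
    return (r@T[:3,:3].T+T[:3,3]).reshape(h,w,3)
E
python3 - <<'E'
from h import *
s=status.observe(); print(s['time_s'],s['position'],s['tool_rot'])
for n in('scene','top','wrist'):
    d=shot(n,n+'0.png'); print(n,d['mtx'],d['k1'],d.get('world_to_cam',d.get('T_tool_cam')))
E
```

```text
0.0 [0.15068565 0.52864893 0.23070523] [[-9.61664440e-01  2.74228049e-01 -6.93726194e-04]
 [ 2.74228758e-01  9.61663579e-01 -1.32277028e-03]
 [ 3.04390501e-04 -1.46230081e-03 -9.99998885e-01]]
scene [[533.85955125   0.         286.90008054]
 [  0.         533.85955125 208.65600403]
 [  0.           0.           1.        ]] -0.1300876654449417 [[ 0.04632425  0.99884596  0.01268157  0.02830814]
 [-0.63804041  0.019818    0.7697478   0.35156231]
 [ 0.76860816 -0.04374934  0.63822214 -1.93903676]
 [ 0.          0.          0.          1.        ]]
top [[381.11720585   0.         276.86338937]
 [  0.         381.11720585 204.69946851]
 [  0.           0.           1.        ]] -0.10416763913897527 [[-0.02072404 -0.99976773  0.00591651 -0.02316078]
 [ 0.99564334 -0.02009971  0.09105135 -0.57595828]
 [-0.09091128  0.00777768  0.99582862 -1.04114375]
 [ 0.          0.          0.          1.        ]]
wrist [[302.4399005    0.         280.42767401]
 [  0.         302.4399005  216.10750633]
 [  0.           0.           1.        ]] -0.03271493885947858 [[ 3.15039934e-05  9.62474187e-01  2.71373247e-01  6.85946373e-02]
 [ 9.99999982e-01  2.04931273e-05 -1.88773579e-04  7.69149384e-04]
 [-1.87250983e-04  2.71373248e-01 -9.62474169e-01 -1.41363542e-01]
 [ 0.00000000e+00  0.00000000e+00  0.00000000e+00  1.00000000e+00]]
```

View pics/top0.png

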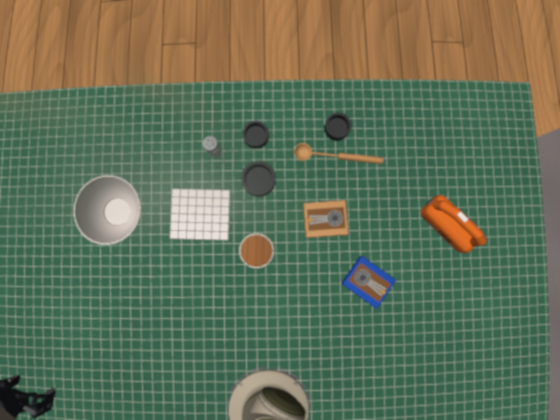

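View pics/scene0.png

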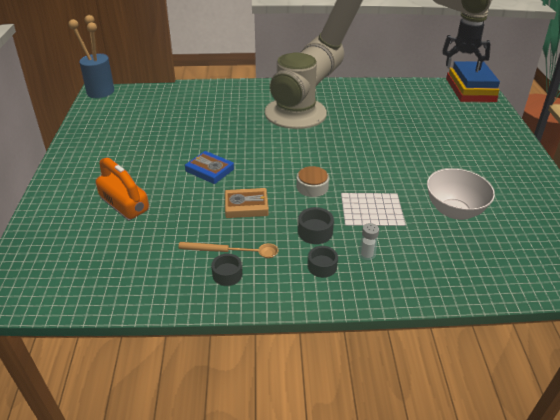

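View pics/wrist0.png

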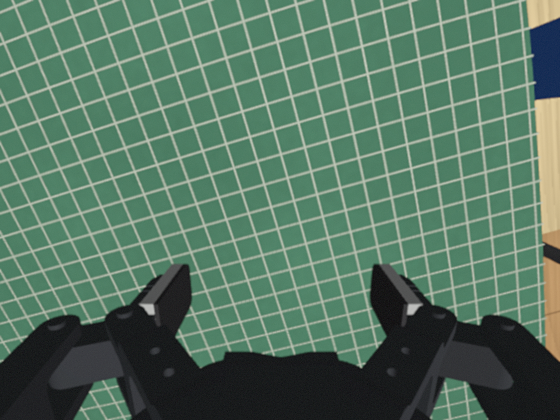

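Top view: the patch is at (200,214) and the cellar at (256,251). There are three mortar look-alikes, at (259,179), (256,134) and (338,126). The first is the largest and faces the cellar, so it is the one meant. There are two blocks: beech at (326,219), which is meant, and blue at (369,282), which is not. Shaker (211,146), spoon (340,156), mixer (453,224), bowl (107,210). The push runs image-left, which is world +y.

```bash
python3 - <<'E'
from h import *
d=load('top'); im=d['pixels']
cv2.imwrite('pics/crop0.png',cv2.resize(im[110:310,150:410,::-1],None,fx=3,fy=3,interpolation=cv2.INTER_CUBIC))
W=wpts(d)
for n,(u,v) in dict(patch=(200,214),cellar=(256,251),mortar=(259,163),mort_in=(259,179),block=(326,219),blue=(369,282),counter=(300,300),s1=(246,134),s2=(326,126),shaker=(211,142)).items(): print(n,W[v,u].round(4),im[v,u])
hsv=cv2.cvtColor(im,cv2.COLOR_RGB2HSV)
print(hsv[219,308],hsv[205,326],hsv[251,256])
E
```

```text
patch [ 0.5555  0.1864 -0.0011] [208 199 192]
cellar [0.4482 0.0246 0.0469] [148  99  61]
mortar [0.69   0.0123 0.0509] [65 69 66]
mort_in [0.6514 0.0144 0.0125] [74 77 74]
block [ 0.5323 -0.1713  0.0287] [153 150 144]
blue [ 0.3543 -0.2866  0.0274] [151 148 145]
counter [ 0.3059 -0.095  -0.0006] [ 66 106  83]
s1 [0.7847 0.0503 0.0103] [56 60 57]
s2 [ 0.7963 -0.1793  0.0376] [56 56 56]
shaker [0.7428 0.1393 0.0881] [148 150 144]
[ 18 146 182] [ 15 128 199] [ 13 150 148]
```

View pics/crop0.png

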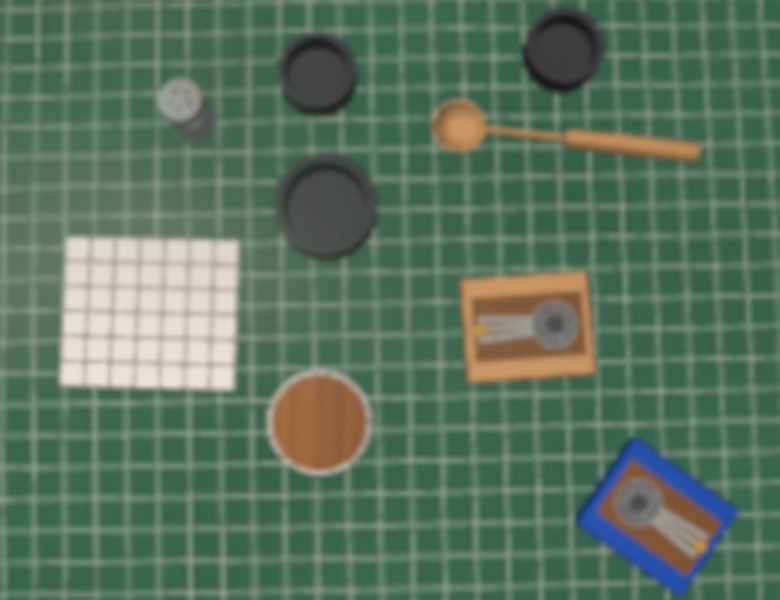

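The crop confirms it: the largest mortar at crop (326,206) sits opposite the cellar (319,421), with the beech block at (528,326).

```bash
cat > m.py <<'E'
from h import *
def rect(P): 
    (c,s,a)=cv2.minAreaRect(np.float32(P[:,:2]*1000)); return np.array(c)/1000,np.array(s),a,cv2.boxPoints((c,s,a))/1000
def big(m):
    cs,_=cv2.findContours(m.astype(np.uint8),cv2.RETR_EXTERNAL,cv2.CHAIN_APPROX_NONE)
    return max(cs,key=cv2.contourArea).reshape(-1,2)
def block(d):
    """block top from the depth map (20..36mm) + colour; returns centre, long-axis angle deg, size"""
    W=wpts(d); im=d['pixels']; h=cv2.cvtColor(im,cv2.COLOR_RGB2HSV)
    m=(h[...,0]>8)&(h[...,0]<24)&(h[...,1]>90)&(h[...,2]>110)
    m&=(W[...,2]<.04)&(W[...,0]>.42)&(W[...,0]<.66)&(W[...,1]>-.3)&(W[...,1]<.35)
    m=cv2.morphologyEx(m.astype(np.uint8),cv2.MORPH_OPEN,np.ones((3,3)))
    c=big(m); P=plane(d,c,.027); cen,s,a,b=rect(P)
    e=[b[1]-b[0],b[2]-b[1]]; L=max(e,key=np.linalg.norm); ang=np.degrees(np.arctan2(L[1],L[0]))%180
    return cen,ang,s,b
E
python3 - <<'E'
from m import *
d=load('top'); im=d['pixels']; W=wpts(d); h=cv2.cvtColor(im,cv2.COLOR_RGB2HSV)
m=(im.min(2)>150); m[:, :150]=0; m[:,250:]=0; m[:170]=0; m[260:]=0
m=cv2.morphologyEx(m.astype(np.uint8),cv2.MORPH_CLOSE,np.ones((5,5)))
print('patch',rect(plane(d,big(m),0)))
print('block',block(d))
def circ(m,z,n):
    c=big(m); P=plane(d,c,z)[:,:2]; A=np.c_[2*P,np.ones(len(P))]; x=np.linalg.lstsq(A,(P**2).sum(1),rcond=None)[0]
    (e,r)=cv2.minEnclosingCircle(np.float32(P)); print(n,x[:2],'r',np.sqrt(x[2]+x[:2]@x[:2]),'mec',e,r)
z=W[...,2]
for n,(u,v),r,zt in (('cellar',(256,251),25,.047),('mortar',(259,179),25,.05)):
    yy,xx=np.mgrid[:420,:560]; disk=(xx-u)**2+(yy-v)**2<r*r
    circ((z>zt-.01)&disk,zt,n)
    g=(h[...,0]>60)&(h[...,0]<100)&(h[...,1]>60)
    circ(cv2.morphologyEx(((~g)&disk).astype(np.uint8),cv2.MORPH_OPEN,np.ones((5,5))),zt,n+' col')
# obstacles heights
for n,b in dict(spoon=(295,140,390,168),mixer=(420,190,490,255),shaker=(200,130,222,162),bowl=(70,170,145,250)).items():
    u0,v0,u1,v1=b; Q=W[v0:v1,u0:u1].reshape(-1,3); Q=Q[Q[:,2]>.008]; print(n,Q.min(0).round(3),Q.max(0).round(3))
E
```

```text
patch (array([0.55594434, 0.18794489]), array([169.45497131, 143.86653137]), 88.38312530517578, array([[0.481649  , 0.10528082],
       [0.62545824, 0.10122146],
       [0.6302396 , 0.27060896],
       [0.4864304 , 0.2746683 ]], dtype=float32))
block (array([ 0.53395416, -0.16958455]), np.float32(92.72018), array([ 97.61171722, 120.33341217]), array([[ 0.4823479 , -0.11180186],
       [ 0.48805872, -0.23199968],
       [ 0.58556044, -0.22736724],
       [ 0.5798496 , -0.10716942]], dtype=float32))
cellar [0.45065123 0.02552837] r 0.04598838582599507 mec (0.4519224464893341, 0.02530629001557827) 0.04880654811859131
cellar col [0.45126555 0.02430233] r 0.05038323899755959 mec (0.4515739977359772, 0.025129694491624832) 0.05444555729627609
mortar [0.6499488  0.01677079] r 0.04676162785002115 mec (0.6499994993209839, 0.01651717722415924) 0.04826284199953079
mortar col [0.64765258 0.01585096] r 0.04906691117918911 mec (0.6467174887657166, 0.013901667669415474) 0.055307697504758835
spoon [ 0.478 -0.342  0.008] [ 0.762 -0.027  1.089]
mixer [ 0.429 -0.583  0.013] [ 0.594 -0.027  1.089]
shaker [ 0.478 -0.027  0.008] [0.76  0.161 1.089]
bowl [ 0.476 -0.027  0.008] [0.662 0.538 1.089]
```

```bash
cat >> h.py <<'E'
def go(x,y,z,ang,s=None):
    """tool-frame shift + turn to bring TCP to (x,y,z) with tool y at world angle ang (deg)"""
    s=s or status.observe(); R=np.array(s['tool_rot']); p=np.array(s['position'])
    cur=np.degrees(np.arctan2(R[1,1],R[0,1])); da=(ang-cur+180)%360-180
    print('t',round(s['time_s'],2),'pos',p.round(4),'ang',round(cur,2),'F',np.round(s['ft_force'],1),'w',round(float(s['grip_width']),4))
    print('shift',(R.T@(np.array([x,y,z])-p)).round(4),'turn',round(-np.radians(da),4),'deg',round(-da,1))
E
python3 - <<'E'
from h import *
go(.40,.20,.15,88.4); go(.43,-.17,.15,88.4)
E
```

```text
t 0.15 pos [0.1507 0.5287 0.2309] ang 74.08 F [-1.2  0.4 -1. ] w 0.0853
shift [-0.3299 -0.2477  0.081 ] turn -0.2499 deg -14.3
t 0.15 pos [0.1507 0.5287 0.2309] ang 74.08 F [-1.2  0.4 -1. ] w 0.0853
shift [-0.4602 -0.5953  0.0814] turn -0.2499 deg -14.3
```

{"name": "play_rows", "arguments": {
  "targets": "-0.04 -0.03 0.01 -0.1 0;-0.08 -0.06 0.02 -0.2 0;-0.12 -0.09 0.03 -0.25 0;-0.16 -0.12 0.04 -0.25 0;-0.20 -0.15 0.05 -0.25 0"
}}

```text
time_s: 0.65
position: [0.2997, 0.332, 0.1819]
tool_rot: [[-1.0, 0.027, 0.0], [0.027, 1.0, 0.0], [-0.0, 0.0, -1.0]]
ft_force: [1.7, 1.1, 0.4]
grip_width: 0.0856
```

```bash
python3 -c "
from h import *
go(.40,.20,.15,88.4); go(.43,-.17,.15,88.4)"
```

```text
t 0.65 pos [0.2997 0.332  0.1819] ang 88.44 F [1.7 1.1 0.4] w 0.0856
shift [-0.1038 -0.1292  0.0319] turn 0.0006 deg 0.0
t 0.65 pos [0.2997 0.332  0.1819] ang 88.44 F [1.7 1.1 0.4] w 0.0856
shift [-0.1439 -0.4983  0.0319] turn 0.0006 deg 0.0
```

{"name": "play_rows", "arguments": {
  "targets": "-0.013 -0.045 0 0 0;-0.026 -0.09 0 0 0;-0.039 -0.135 0.01 0 0;-0.052 -0.18 0.02 0 0;-0.065 -0.225 0.03 0 0"
}}

```text
time_s: 1.15
position: [0.3578, 0.1052, 0.1521]
tool_rot: [[-1.0, 0.028, 0.001], [0.028, 1.0, -0.0], [-0.001, 0.0, -1.0]]
ft_force: [1.9, 0.5, -0.2]
grip_width: 0.0855
```

{"name": "play_rows", "arguments": {
  "targets": "-0.013 -0.045 0 0 0;-0.026 -0.09 0 0 0;-0.039 -0.135 0 0 0;-0.052 -0.18 0 0 0;-0.065 -0.225 0 0 0"
}}

```text
time_s: 1.65
position: [0.4165, -0.1219, 0.1523]
tool_rot: [[-1.0, 0.028, 0.0], [0.028, 1.0, 0.0], [-0.0, 0.0, -1.0]]
ft_force: [1.7, 0.5, -0.2]
grip_width: 0.085
```

```bash
python3 -c "
from h import *
go(.43,-.17,.06,88.4)"
```

```text
t 1.65 pos [ 0.4165 -0.1219  0.1523] ang 88.37 F [ 1.7  0.5 -0.2] w 0.085
shift [-0.0148 -0.0477  0.0923] turn -0.0005 deg -0.0
```

{"name": "play_rows", "arguments": {
  "targets": "-0.01 -0.048 0 0 0;-0.01 -0.048 0.04 0 0;-0.01 -0.048 0.08 0 0;-0.01 -0.048 0.11 0 0;-0.01 -0.048 0.11 0 0"
}}

```text
time_s: 2.15
position: [0.4235, -0.167, 0.0395]
tool_rot: [[-1.0, 0.028, -0.006], [0.028, 1.0, 0.004], [0.006, 0.004, -1.0]]
ft_force: [-0.5, 0.2, 1.3]
grip_width: 0.0851
```

```bash
python3 - <<'E'
from m import *
go(.43,-.17,.0,88.4)
d=shot('top','top1.png'); print(block(d)[:3])
s=shot('scene','scene1.png')
cv2.imwrite('pics/s1.png',cv2.resize(s['pixels'][100:260,130:360,::-1],None,fx=3,fy=3))
w=shot('wrist','w1.png')
E
```

```text
t 2.15 pos [ 0.4235 -0.167   0.0395] ang 88.39 F [-0.5  0.2  1.3] w 0.0851
shift [-0.0068 -0.003   0.0395] turn -0.0002 deg -0.0
(array([ 0.53385144, -0.16947279]), np.float32(92.72015), array([ 97.80621338, 120.10044861]))
```

View pics/s1.png

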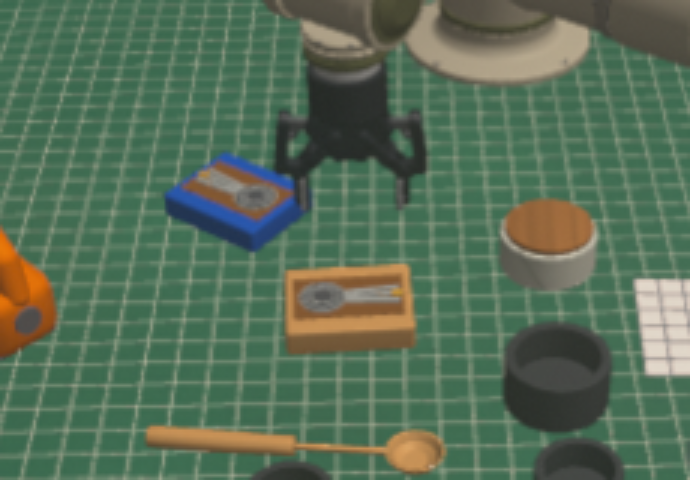

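View pics/top1.png

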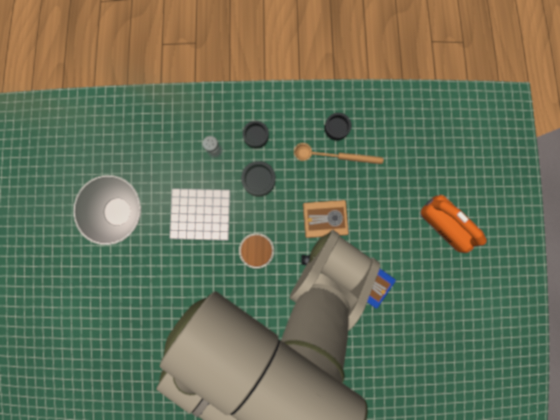

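{"name": "play_rows", "arguments": {
  "targets": "-0.007 -0.002 0.02 0 0;-0.007 -0.002 0.035 0 0;-0.007 -0.002 0.039 0 0;-0.007 -0.002 0.039 0 0"
}}

```text
time_s: 2.7
position: [0.4325, -0.1704, 0.0042]
tool_rot: [[-1.0, 0.028, 0.001], [0.028, 1.0, -0.001], [-0.001, -0.001, -1.0]]
ft_force: [-0.1, 0.2, -0.0]
grip_width: 0.0853
```

{"name": "play_rows", "arguments": {
  "targets": "-0.01 0 0 0 0;-0.02 0 0 0 0;-0.03 0 0 0 0;-0.035 0 0 0 0;-0.035 0 0 0 0"
}}

```text
time_s: 3.2
position: [0.468, -0.1712, 0.0034]
tool_rot: [[-1.0, 0.027, 0.001], [0.027, 1.0, -0.0], [-0.001, -0.0, -1.0]]
ft_force: [-0.2, 0.2, 0.5]
grip_width: 0.0855
```

```bash
python3 - <<'E'
from m import *
go(.486,-.17,.0,88.4)
d=shot('top','top2.png'); print(block(d)[:3])
s=shot('scene','scene2.png')
cv2.imwrite('pics/s2.png',cv2.resize(s['pixels'][100:260,130:360,::-1],None,fx=3,fy=3))
E
```

```text
t 3.2 pos [ 0.468  -0.1712  0.0034] ang 88.45 F [-0.2  0.2  0.5] w 0.0855
shift [-0.018   0.0017  0.0034] turn 0.0008 deg 0.0
(array([ 0.5356286 , -0.16950497]), np.float32(92.72019), array([ 94.25901031, 120.33341217]))
```

View pics/s2.png

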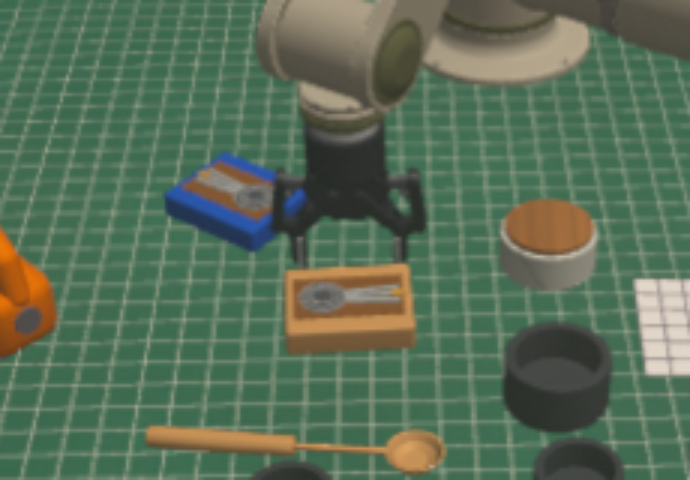

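The fingers stand just short of the block's near face, with no contact yet and the block unmoved. I'll push it sideways now.

{"name": "play_rows", "arguments": {
  "targets": "-0.005 0 0.003 0 0;-0.009 0 0.003 0 0;-0.012 0 0.003 0 0;-0.015 0 0.003 0 0;-0.018 0 0.003 0 0"
}}

```text
time_s: 3.8
position: [0.4853, -0.1718, 0.0002]
tool_rot: [[-1.0, 0.028, -0.0], [0.028, 1.0, 0.0], [0.0, 0.0, -1.0]]
ft_force: [-1.7, 0.8, -1.3]
grip_width: 0.0856
```

{"name": "play_rows", "arguments": {
  "targets": "0 0 0 0 0;0.02 0 0 0 0;0.04 0 -0.04 0 0;0.07 0 -0.08 0 0;0.1 0 -0.12 0 0"
}}

```text
time_s: 4.3
position: [0.3844, -0.1689, 0.1216]
tool_rot: [[-1.0, 0.028, 0.001], [0.028, 1.0, -0.0], [-0.001, -0.0, -1.0]]
ft_force: [0.3, -0.4, 0.4]
grip_width: 0.0854
```

```bash
python3 - <<'E'
from m import *
go(.53,-.27,.1,-1.6)
d=shot('top','top3.png'); print(block(d)[:3])
E
```

```text
t 4.3 pos [ 0.3844 -0.1689  0.1216] ang 88.42 F [ 0.3 -0.4  0.4] w 0.0854
shift [-0.1484 -0.097   0.0217] turn 1.5712 deg 90.0
(array([ 0.54662402, -0.17235947]), np.float32(88.70987), array([118.99991608,  95.61219788]))
```

View pics/top3.png

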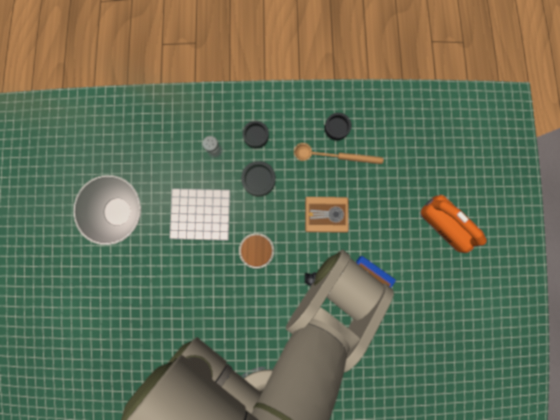

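The block is now at (0.547,-0.172), 88.7°, almost exactly on the patch axis. I'll go round behind it, turning 90°.

{"name": "play_rows", "arguments": {
  "targets": "-0.02 -0.02 0 0.14 0.35;-0.04 -0.04 0 0.28 0.35;-0.06 -0.06 0 0.42 0.35;-0.08 -0.08 0 0.56 0.35;-0.1 -0.1 0 0.7 0.35"
}}

```text
time_s: 4.85
position: [0.4833, -0.2727, 0.1205]
tool_rot: [[-0.743, 0.67, 0.001], [0.67, 0.743, -0.001], [-0.001, 0.0, -1.0]]
ft_force: [-0.1, -0.1, 0.5]
grip_width: 0.0552
```

```bash
python3 - <<'E'
from m import *
go(.543,-.275,.1,-1.6)
E
```

```text
t 4.85 pos [ 0.4833 -0.2727  0.1205] ang 47.96 F [-0.1 -0.1  0.5] w 0.0552
shift [-0.0458  0.0383  0.0206] turn 0.8649 deg 49.6
```

{"name": "play_rows", "arguments": {
  "targets": "-0.02 0.02 0 0.14 0.35;-0.046 0.038 0 0.28 0.35;-0.046 0.038 0 0.42 0.35;-0.046 0.038 0 0.56 0.35;-0.046 0.038 0 0.7 0.35"
}}

```text
time_s: 5.35
position: [0.5424, -0.274, 0.1202]
tool_rot: [[-0.137, 0.991, 0.001], [0.991, 0.137, -0.0], [-0.0, 0.001, -1.0]]
ft_force: [0.1, 0.4, 0.1]
grip_width: 0.0554
```

```bash
python3 - <<'E'
from m import *
go(.543,-.275,.004,-1.6)
d=shot('top','top4.png'); print(block(d)[:3])
E
```

```text
t 5.35 pos [ 0.5424 -0.274   0.1202] ang 7.87 F [0.1 0.4 0.1] w 0.0554
shift [-0.0011  0.0004  0.1162] turn 0.1653 deg 9.5
(array([ 0.54662292, -0.17235956]), np.float32(88.71536), array([119.00829315,  95.60396576]))
```

{"name": "play_rows", "arguments": {
  "targets": "0 0 0.04 0.12 0.35;0 0 0.08 0.165 0.35;0 0 0.105 0.165 0.35;0 0 0.116 0.165 0.35;0 0 0.116 0.165 0.35"
}}

```text
time_s: 5.9
position: [0.5417, -0.2737, 0.0034]
tool_rot: [[0.021, 1.0, -0.001], [1.0, -0.021, 0.001], [0.001, -0.001, -1.0]]
ft_force: [-0.1, 0.1, 0.3]
grip_width: 0.0557
```

```bash
python3 - <<'E'
from m import *
go(.543,-.243,.004,-1.6)
d=shot('top','top5.png'); print(block(d)[:3])
s=shot('scene','s5.png'); w=shot('wrist','w5.png')
E
```

```text
t 5.9 pos [ 0.5417 -0.2737  0.0034] ang -1.18 F [-0.1  0.1  0.3] w 0.0557
shift [ 0.0308  0.0007 -0.0006] turn 0.0074 deg 0.4
(array([ 0.54662292, -0.17235976]), np.float32(88.72306), array([119.02006531,  95.58945465]))
```

View pics/w5.png

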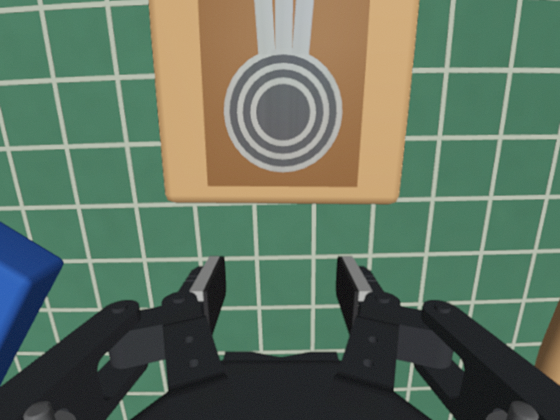

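View pics/s5.png

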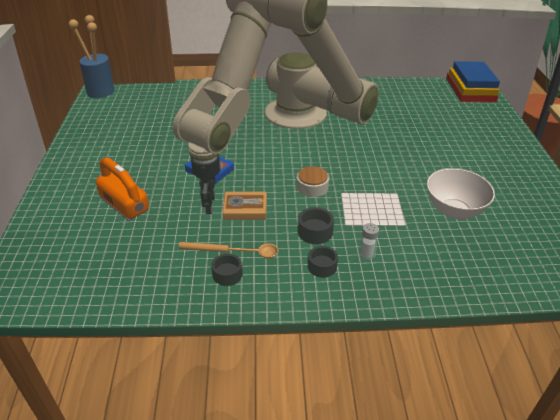

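The wrist view shows the block's rear face (row 200, columns 165–400) square to and centred on the two fingers (columns 210 and 350). I'll push straight.

{"name": "play_rows", "arguments": {
  "targets": "0.012 0.001 0 0.003 0.35;0.024 0.001 0 0.003 0.35;0.034 0.001 0 0.003 0.35;0.044 0.001 0 0.003 0.35;0.054 0.001 0 0.003 0.35"
}}

```text
time_s: 6.55
position: [0.5447, -0.2197, 0.005]
tool_rot: [[0.025, 1.0, 0.002], [1.0, -0.025, -0.002], [-0.002, 0.002, -1.0]]
ft_force: [0.2, -5.1, 4.8]
grip_width: 0.0552
```

```bash
cat > chk.py <<'E'
from m import *
import sys
go(.553,.117,.004,-1.6)
d=shot('top','top_%s.png'%sys.argv[1]); c,a,s,b=block(d)
e=np.array([np.cos(np.radians(88.4)),np.sin(np.radians(88.4))]); r=c-[.5559,.1879]
print('block',c,a,s,'along',r@e,'lateral(+left=-x)',r@[-e[1],e[0]])
cv2.imwrite('pics/c_%s.png'%sys.argv[1],cv2.resize(d['pixels'][110:310,150:410,::-1],None,fx=3,fy=3))
E
python3 chk.py 6
```

```text
t 6.55 pos [ 0.5447 -0.2197  0.005 ] ang -1.41 F [ 0.2 -5.1  4.8] w 0.0552
shift [0.3368 0.     0.0004] turn 0.0033 deg 0.2
block [ 0.54739789 -0.13433273] 178.58781 [92.96456146 95.69199371] along -0.3223444923526596 lateral(+left=-x) -0.0004984689891586031
```

View pics/c_6.png

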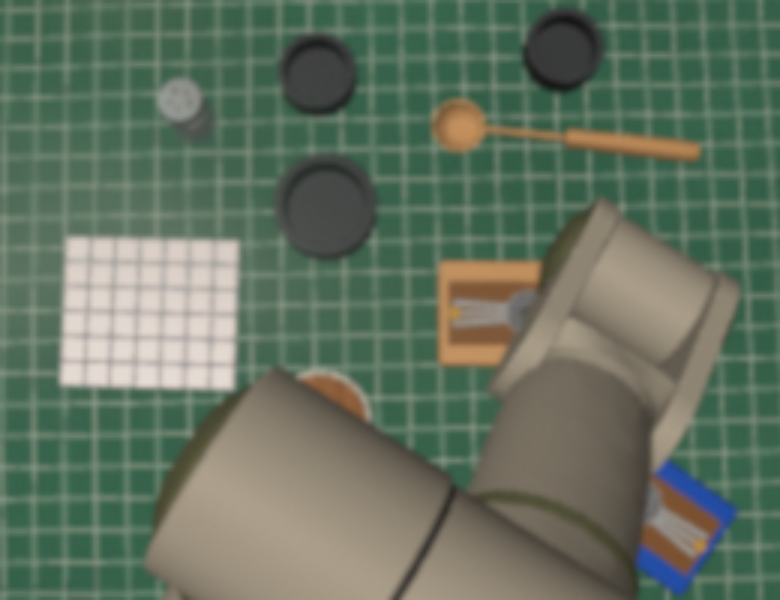

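{"name": "play_rows", "arguments": {
  "targets": "0.012 0 0 0.003 0.35;0.024 0 0 0.003 0.35;0.036 0 0 0.003 0.35;0.048 0 0 0.003 0.35;0.06 0 0 0.003 0.35"
}}

```text
time_s: 7.1
position: [0.546, -0.1599, 0.0047]
tool_rot: [[0.028, 1.0, 0.001], [1.0, -0.028, -0.001], [-0.001, 0.001, -1.0]]
ft_force: [0.2, -4.6, 3.6]
grip_width: 0.0556
```

```bash
python3 chk.py 7; python3 -c "
from h import *
shot('scene','s7.png');shot('wrist','w7.png')
im=cv2.imread('pics/s7.png');cv2.imwrite('pics/s7c.png',cv2.resize(im[140:280,180:440],None,fx=3,fy=3))"
```

```text
t 7.1 pos [ 0.546  -0.1599  0.0047] ang -1.61 F [ 0.2 -4.6  3.6] w 0.0556
shift [ 0.277  -0.0008  0.0004] turn -0.0002 deg -0.0
block [ 0.54874005 -0.06707381] 178.83635 [75.7824173  95.23292542] along -0.25507432143848635 lateral(+left=-x) 3.7870444720603e-05
```

View pics/c_7.png

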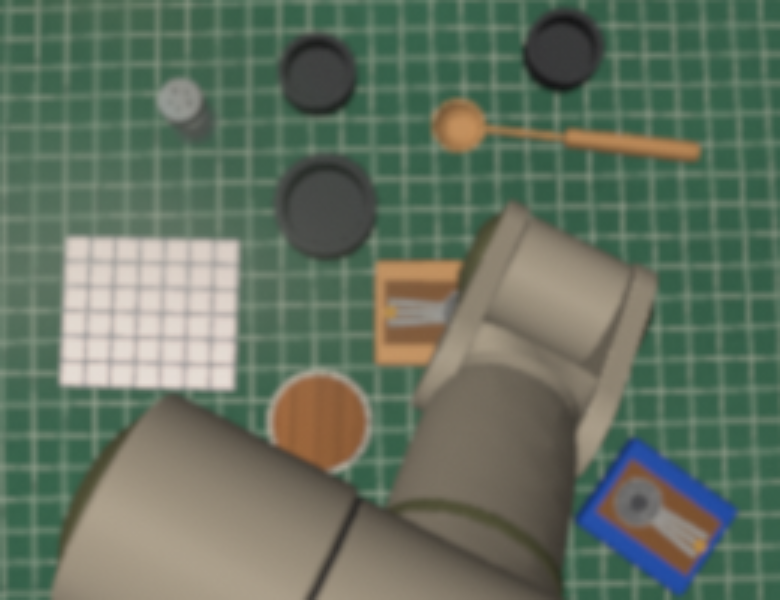

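View pics/w7.png

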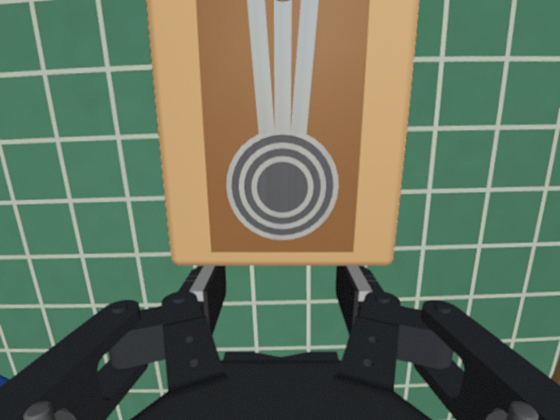

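View pics/s7c.png

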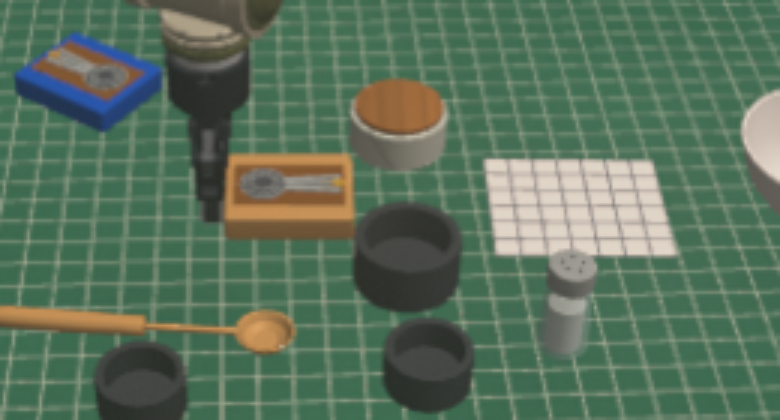

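The block is square, on the axis (lateral error about 0 mm), about to enter. I'll continue through the gap.

{"name": "play_rows", "arguments": {
  "targets": "0.01 0 0 0 0.35;0.02 0 0 0 0.35;0.03 0 0 0 0.35;0.04 0 0 0 0.35;0.05 0 0 0 0.35"
}}

```text
time_s: 7.75
position: [0.5469, -0.1088, 0.0041]
tool_rot: [[0.028, 1.0, -0.001], [1.0, -0.028, 0.0], [0.0, -0.001, -1.0]]
ft_force: [0.0, -0.6, -1.7]
grip_width: 0.0554
```

```bash
python3 chk.py 8
```

```text
t 7.75 pos [ 0.5469 -0.1088  0.0041] ang -1.59 F [ 0.  -0.6 -1.7] w 0.0554
shift [ 2.259e-01 -1.000e-04  2.000e-04] turn 0.0002 deg 0.0
block [ 0.55129346 -0.00959762] 178.84474 [61.69919968 92.40129089] along -0.19754924088730616 lateral(+left=-x) -0.000909710247763899
```

View pics/c_8.png

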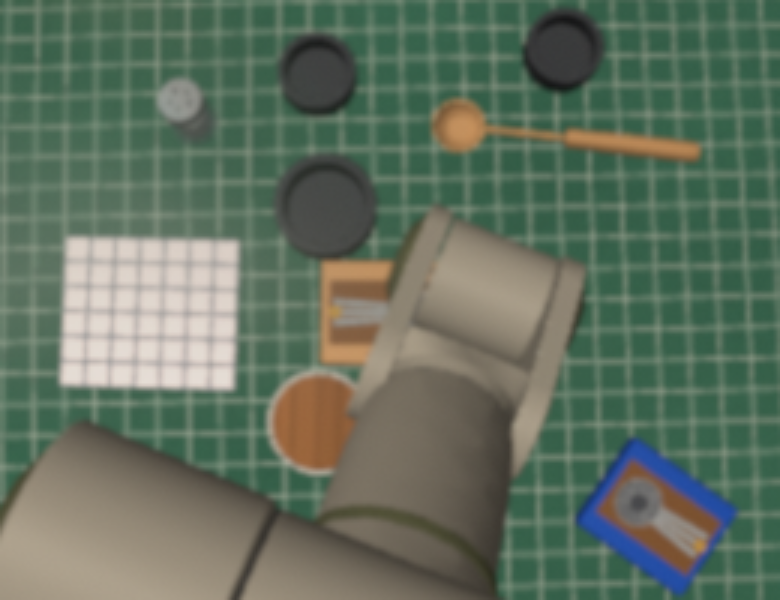

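The front is in the gap with clear space either side (crop rows 258–262 and 364–370). Continuing.

{"name": "play_rows", "arguments": {
  "targets": "0.01 0 0 0 0.35;0.02 0 0 0 0.35;0.03 0 0 0 0.35;0.04 0 0 0 0.35;0.05 0 0 0 0.35"
}}

```text
time_s: 8.3
position: [0.5485, -0.0591, 0.0043]
tool_rot: [[0.028, 1.0, 0.0], [1.0, -0.028, -0.0], [-0.0, 0.0, -1.0]]
ft_force: [-0.5, -1.9, -0.7]
grip_width: 0.0556
```

{"name": "play_rows", "arguments": {
  "targets": "0.01 0 0 0 0.35;0.02 0 0 0 0.35;0.03 0 0 0 0.35;0.04 0 0 0 0.35;0.05 0 0 0 0.35"
}}

```text
time_s: 8.8
position: [0.5499, -0.0092, 0.0043]
tool_rot: [[0.028, 1.0, -0.0], [1.0, -0.028, -0.0], [-0.0, -0.0, -1.0]]
ft_force: [0.1, -2.4, -0.8]
grip_width: 0.0555
```

```bash
python3 chk.py 9; python3 -c "
from h import *
shot('scene','s9.png');shot('wrist','w9.png')
im=cv2.imread('pics/s9.png');cv2.imwrite('pics/s9c.png',cv2.resize(im[140:280,180:440],None,fx=3,fy=3))"
```

```text
t 8.8 pos [ 0.5499 -0.0092  0.0043] ang -1.6 F [ 0.1 -2.4 -0.8] w 0.0555
shift [ 0.1262 -0.0004  0.0003] turn -0.0 deg -0.0
block [0.55518109 0.11019475] 168.25885 [28.2116642  95.90553284] along -0.0776950290748824 lateral(+left=-x) -0.001451029575647355
```

View pics/w9.png

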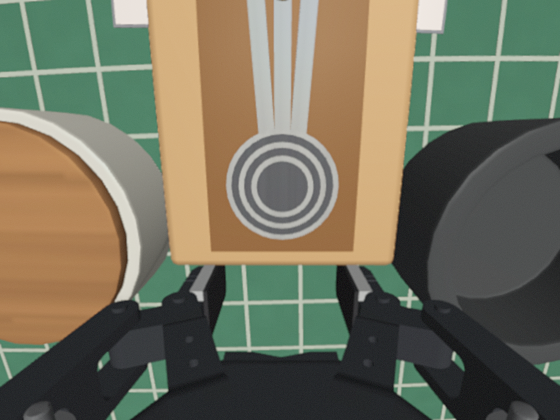

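View pics/s9c.png

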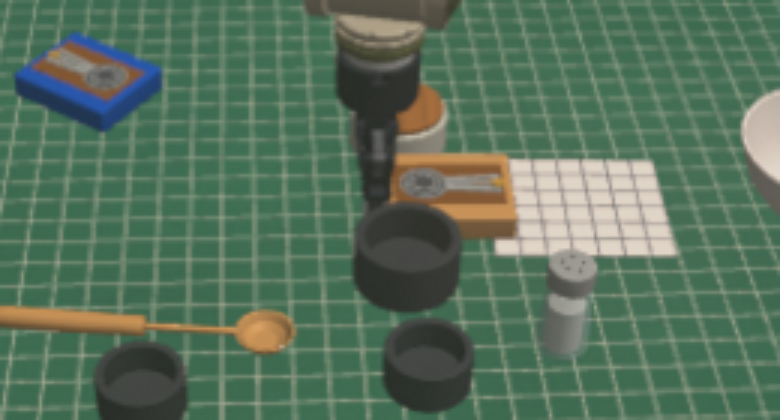

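The block is in the middle of the gap with about 2–3 mm either side. Before the gripper itself goes through, I'll check the finger linkage's width against height from the wrist depth.

```bash
python3 - <<'E'
from h import *
for n in ('w5',):
    d=load('wrist'); T=d['T_tool_cam']; P=wpts(d,T)
    m=d['pixels'].max(2)<75
    m[:250]=0
    m&=(d['range_z']>0)
    Q=P[m]; Q=Q[np.abs(Q[:,0])<.05]
    for a in np.arange(-.1,.02,.01):
        q=Q[(Q[:,2]>=a)&(Q[:,2]<a+.01)]
        if len(q): print('height above tcp %.0f-%.0f mm'%(-a*1000-10,-a*1000),'y',q[:,1].min().round(3),q[:,1].max().round(3),'x',q[:,0].min().round(3),q[:,0].max().round(3),len(q))
E
```

```text
height above tcp 90-100 mm y -0.063 0.062 x 0.008 0.022 8509
height above tcp 80-90 mm y -0.066 0.066 x -0.005 0.02 12843
height above tcp 70-80 mm y -0.064 0.065 x -0.012 0.019 10215
height above tcp 60-70 mm y -0.063 0.063 x -0.012 0.019 5014
height above tcp 50-60 mm y -0.061 0.062 x -0.012 0.015 7146
height above tcp 40-50 mm y -0.063 0.113 x -0.019 0.03 2104
height above tcp 30-40 mm y -0.066 0.121 x -0.012 0.028 2568
height above tcp 20-30 mm y -0.041 0.128 x -0.012 0.024 2558
height above tcp 10-20 mm y -0.041 0.134 x -0.012 0.02 2376
height above tcp 0-10 mm y -0.028 0.136 x -0.011 0.015 397
```

```bash
cat > lw.py <<'E'
from h import *
d=shot('wrist','wl.png') if __import__('sys').argv[1:] else load('wrist'); P=wpts(d,d['T_tool_cam'])
px=d['pixels']; sat=px.max(2).astype(int)-px.min(2)
m=(px.max(2)<75)&(sat<15)&(d['range_z']>0); m[:255]=0
n,l=cv2.connectedComponents(m.astype(np.uint8)); m=l==l[400,280]
for a in np.arange(-.08,.01,.005):
    for side in(-1,1):
        k=m&(P[...,2]>=a)&(P[...,2]<a+.005)&(P[...,1]*side>0)&(np.abs(P[...,0])<.05)
        if k.any():
            i=np.argmax(np.where(k,np.abs(P[...,1]),0)); v,u=divmod(i,560); print('h %.0f-%.0f'%(-a*1e3-5,-a*1e3),P[v,u].round(3),'px',u,v,k.sum())
E
python3 lw.py
```

```text
h 75-80 [ 0.012 -0.064 -0.076] px 39 358 2997
h 75-80 [ 0.012  0.065 -0.077] px 525 359 3021
h 70-75 [ 0.012 -0.064 -0.074] px 46 353 2050
h 70-75 [ 0.012  0.064 -0.073] px 510 347 2046
h 65-70 [ 0.012 -0.063 -0.069] px 61 341 1258
h 65-70 [ 0.012  0.063 -0.069] px 500 340 1298
h 60-65 [ 0.013 -0.061 -0.064] px 79 327 1183
h 60-65 [ 0.012  0.062 -0.063] px 482 326 1232
h 55-60 [ 0.012 -0.061 -0.06 ] px 87 321 2736
h 55-60 [ 0.012  0.062 -0.057] px 470 317 2742
h 50-55 [ 0.012 -0.059 -0.053] px 105 308 820
h 50-55 [ 0.012  0.06  -0.055] px 462 311 814
h 45-50 [ 0.012 -0.057 -0.048] px 117 302 435
h 45-50 [-0.008  0.108 -0.045] px 556 341 467
h 40-45 [ 0.007 -0.045 -0.044] px 159 307 171
h 40-45 [-0.009  0.113 -0.04 ] px 559 334 961
h 35-40 [ 0.002 -0.03  -0.04 ] px 203 313 200
h 35-40 [-0.006  0.117 -0.035] px 559 321 984
h 30-35 [ 0.008 -0.041 -0.031] px 181 288 202
h 30-35 [-0.004  0.121 -0.03 ] px 559 309 1066
h 25-30 [ 0.007 -0.041 -0.028] px 183 285 184
h 25-30 [-0.001  0.125 -0.026] px 559 298 1057
h 20-25 [ 0.007 -0.041 -0.023] px 186 280 182
h 20-25 [ 0.002  0.128 -0.02 ] px 558 286 1055
h 15-20 [ 0.008 -0.04  -0.017] px 191 272 148
h 15-20 [ 0.008  0.132 -0.015] px 559 268 1007
h 10-15 [ 0.008 -0.04  -0.013] px 194 269 101
h 10-15 [ 0.011  0.134 -0.011] px 558 259 1057
h 5-10 [-0.002 -0.028 -0.006] px 224 281 52
h 5-10 [ 0.009  0.135 -0.008] px 554 261 262
h -0-5 [ 0.004 -0.028 -0.004] px 224 268 3
h -0-5 [ 0.005  0.057 -0.005] px 395 267 10
```

At about 50 mm above the counter the knuckles are ±57 mm, wider than the ±52 mm gap and just at mortar height. I'll back off, close the fingers to about 30 mm and raise slightly.

{"name": "play_rows", "arguments": {
  "targets": "-0.01 0 0 0 0.35;-0.01 0 -0.006 0 0.65;-0.01 0 -0.006 0 0.65;-0.01 0 -0.006 0 0.65;-0.01 0 -0.006 0 0.65"
}}

```text
time_s: 9.45
position: [0.5495, -0.0201, 0.0103]
tool_rot: [[0.028, 1.0, -0.0], [1.0, -0.028, 0.0], [0.0, -0.0, -1.0]]
ft_force: [0.5, 0.2, 0.3]
grip_width: 0.0299
```

```bash
python3 lw.py 1 | awk '$4<0||1' | grep -E "\-0\.0[0-9]+ +-0\.0" | head -30; python3 chk.py 10
```

```text
h 75-80 [ 0.012 -0.06  -0.08 ] px 43 367 2995
h 70-75 [ 0.012 -0.058 -0.075] px 65 353 2547
h 65-70 [ 0.013 -0.055 -0.07 ] px 85 340 1408
h 60-65 [ 0.012 -0.053 -0.065] px 101 330 1075
h 55-60 [ 0.012 -0.051 -0.059] px 118 320 1785
h 50-55 [ 0.012 -0.049 -0.055] px 132 311 1637
h 45-50 [ 0.012 -0.048 -0.05 ] px 142 304 592
h 40-45 [ 0.013 -0.042 -0.045] px 164 295 309
h 35-40 [ 0.012 -0.025 -0.038] px 213 287 279
h 30-35 [ 0.012 -0.016 -0.034] px 239 283 94
h 25-30 [ 0.008 -0.028 -0.026] px 214 283 141
h 20-25 [ 0.008 -0.028 -0.023] px 216 278 127
h 15-20 [ 0.008 -0.028 -0.016] px 219 272 119
h 10-15 [ 0.008 -0.027 -0.015] px 220 270 97
h 5-10 [ 0.008 -0.027 -0.01 ] px 223 266 75
h -0-5 [ 0.007 -0.015 -0.004] px 250 262 10
t 9.5 pos [ 0.5495 -0.02    0.0103] ang -1.61 F [-0.2  0.1  0.1] w 0.0299
shift [ 0.137  -0.0003  0.0063] turn -0.0001 deg -0.0
block [0.58419751 0.09777046] 88.85356 [42.32969666 30.98358154] along -0.08930428496814284 lateral(+left=-x) -0.030803041389521293
```

View pics/wl.png

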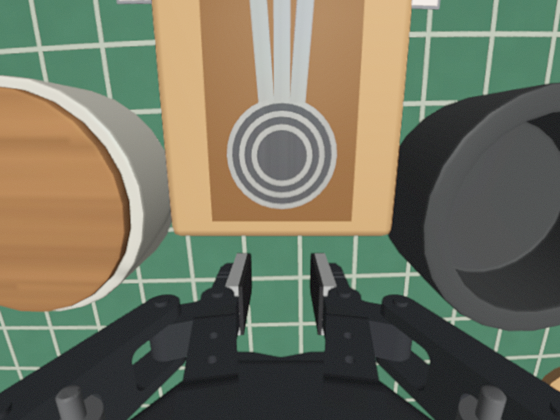

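Now it is at most ±48 mm up to mortar height, which clears. Continuing the push.

{"name": "play_rows", "arguments": {
  "targets": "0.012 0 0 0 0.65;0.022 0 0 0 0.65;0.032 0 0 0 0.65;0.042 0 0 0 0.65;0.052 0 0 0 0.65"
}}

```text
time_s: 10.05
position: [0.5509, 0.0331, 0.0102]
tool_rot: [[0.027, 1.0, -0.0], [1.0, -0.027, -0.0], [-0.0, -0.0, -1.0]]
ft_force: [0.5, -1.2, -1.4]
grip_width: 0.0299
```

{"name": "play_rows", "arguments": {
  "targets": "0.01 0 0 0 0.65;0.02 0 0 0 0.65;0.03 0 0 0 0.65;0.04 0 0 0 0.65;0.05 0 0 0 0.65"
}}

```text
time_s: 10.55
position: [0.5524, 0.0828, 0.0103]
tool_rot: [[0.028, 1.0, -0.0], [1.0, -0.028, 0.0], [-0.0, -0.0, -1.0]]
ft_force: [0.1, -1.1, -1.3]
grip_width: 0.0299
```

```bash
python3 chk.py 11; python3 -c "
from h import *
shot('scene','s11.png');shot('wrist','w11.png')
im=cv2.imread('pics/s11.png');cv2.imwrite('pics/s11c.png',cv2.resize(im[140:280,220:480],None,fx=3,fy=3))"
```

```text
t 10.55 pos [0.5524 0.0828 0.0103] ang -1.6 F [ 0.1 -1.1 -1.3] w 0.0299
shift [ 0.0342 -0.0003  0.0063] turn -0.0001 deg -0.0Traceback (most recent call last):
  File "chk.py", line 4, in <module>
    d=shot('top','top_%s.png'%sys.argv[1]); c,a,s,b=block(d)
                                                    ~~~~~^^^
  File "m.py", line 13, in block
    c=big(m); P=plane(d,c,.027); cen,s,a,b=rect(P)
  File "m.py", line 6, in big
    return max(cs,key=cv2.contourArea).reshape(-1,2)
           ~~~^^^^^^^^^^^^^^^^^^^^^^^^
ValueError: max() iterable argument is empty
```

View pics/w11.png

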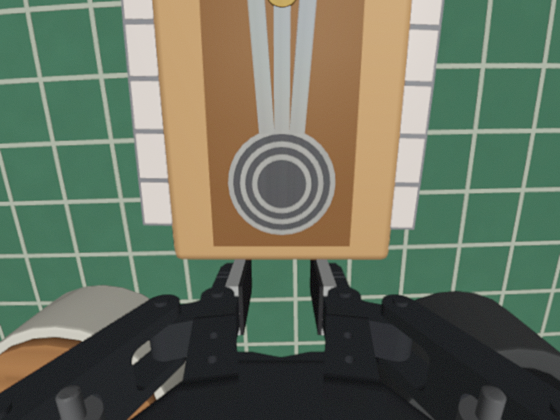

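View pics/s11c.png

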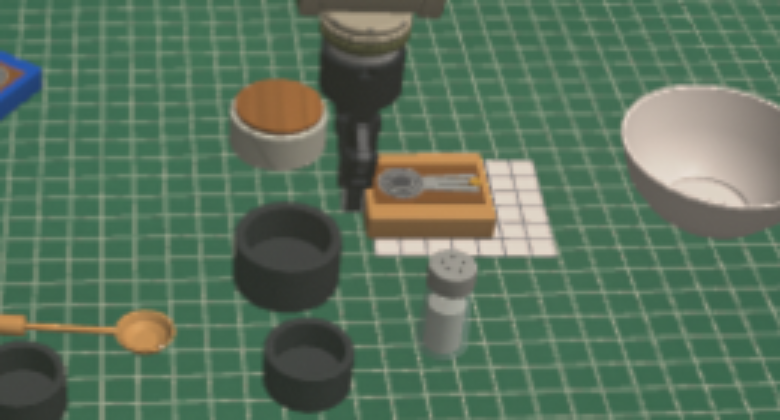

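The block is through and nearly on the tiles, still square. I'll measure its rear edge against the patch's near edge in the wrist view.

```bash
python3 - <<'E'
from h import *
d=load('wrist'); T=d['T_tool_cam']; h=.0103
im=d['pixels']; cv2.imwrite('pics/w11c.png',cv2.resize(im[180:280,120:440,::-1],None,fx=2.5,fy=2.5))
f=lambda uv,z: plane(d,uv,h-z,T).round(4)   # tool z down: tool z = h - worldz
print('patch near',f([[145,226],[413,230]],0)); print('block rear base/top',f([[178,258],[388,258]],.024))
print('sides block', f([[163,100],[403,100]],.027),'patch',f([[135,130],[424,130]],0))
E
```

```text
patch near [[ 0.0212 -0.0714  0.0103]
 [ 0.019   0.0707  0.0103]]
block rear base/top [[ 0.0135 -0.0467 -0.0137]
 [ 0.0134  0.0496 -0.0137]]
sides block [[ 0.0813 -0.0456 -0.0167]
 [ 0.0813  0.048  -0.0167]] patch [[ 0.0702 -0.0705  0.0103]
 [ 0.0702  0.0702  0.0103]]
```

View pics/w11c.png

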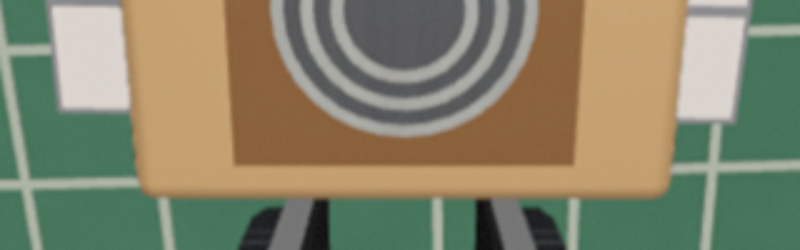

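{"name": "play_rows", "arguments": {
  "targets": "0.009 0 0 0 0.65;0.018 0 0 0 0.65;0.025 0 0 0 0.65;0.029 0 0 0 0.65;0.032 0 0 0 0.65"
}}

```text
time_s: 11.2
position: [0.5533, 0.1143, 0.0103]
tool_rot: [[0.028, 1.0, 0.0], [1.0, -0.028, -0.0], [-0.0, 0.0, -1.0]]
ft_force: [0.3, -3.1, 0.6]
grip_width: 0.0297
```

{"name": "play_rows", "arguments": {
  "targets": "0 0 0 0 0.65;-0.02 0 0 0 0.65;-0.04 0 -0.02 0 0.65;-0.06 0 -0.06 0 0.65;-0.09 0 -0.1 0 0.65"
}}

```text
time_s: 11.7
position: [0.5502, 0.024, 0.1111]
tool_rot: [[0.027, 1.0, -0.002], [1.0, -0.027, 0.001], [0.001, -0.002, -1.0]]
ft_force: [1.0, -0.1, -0.0]
grip_width: 0.03
```

{"name": "play_rows", "arguments": {
  "targets": "-0.04 -0.01 -0.03 0 0.65;-0.08 -0.02 -0.06 0 0.65;-0.12 -0.03 -0.06 0 0.65;-0.16 -0.04 -0.06 0 0.65;-0.16 -0.04 -0.06 0 0.65"
}}

```text
time_s: 12.2
position: [0.5054, -0.1387, 0.1705]
tool_rot: [[0.033, 0.999, 0.001], [0.999, -0.033, -0.001], [-0.001, 0.001, -1.0]]
ft_force: [0.9, 0.8, -0.6]
grip_width: 0.0299
```

```bash
python3 chk.py 12; python3 -c "
from h import *
shot('scene','s12.png')
im=cv2.imread('pics/s12.png');cv2.imwrite('pics/s12c.png',cv2.resize(im[140:280,220:480],None,fx=3,fy=3))"
```

```text
t 12.2 pos [ 0.5054 -0.1387  0.1705] ang -1.89 F [ 0.9  0.8 -0.6] w 0.0299
shift [0.2572 0.039  0.1664] turn -0.0051 deg -0.3
block [0.55512701 0.18519914] 88.79908 [116.17511749  92.74801636] along -0.002721387551569356 lateral(+left=-x) 0.0006972720957049129
```

View pics/c_12.png

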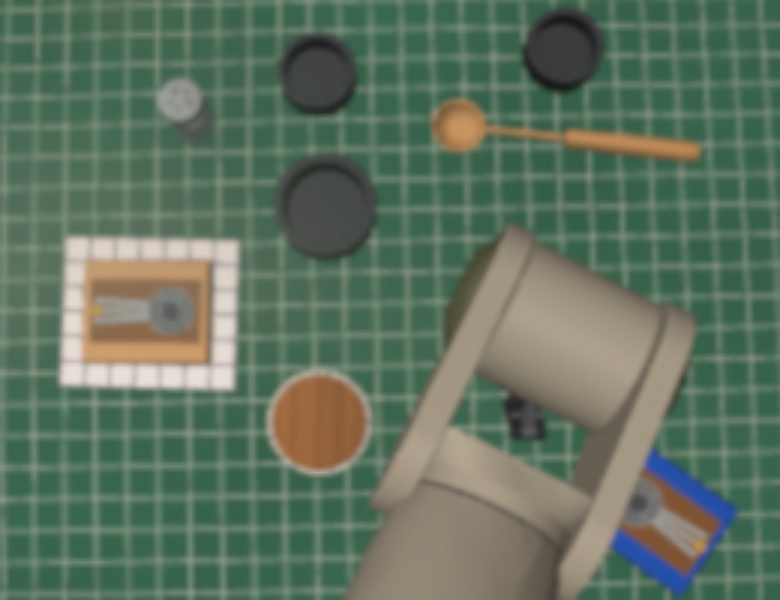

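View pics/s12c.png

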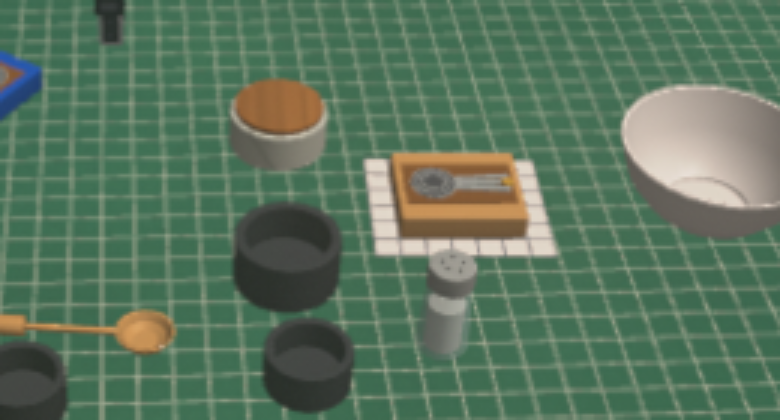

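The block sits in the middle of the tiles with white showing on all four sides. The arm is clear and everything else is where it was, so I'm handing in.

```bash
python3 -c "
from rig import env
print(env.close_job())"
```

```text
the job is handed in; nothing more can be done
None
```

I pushed the beech block through the gap between the salt cellar and the largest mortar, and it now rests on the white tiles. The job is handed in, at about 12 s of robot time; the interface gave no verdict.

**How:** I first nudged the block sideways with the open fingers, which squared it and put it on the patch's middle line. Then I pushed it straight along that line with two fingers behind it. Halfway through the gap I backed off, narrowed the fingers to 30 mm and raised them slightly. At that point the finger knuckles were wider than the gap at about the height of the mortar's rim.

**Last checks:**
- **Block position:** about 3 mm short of the patch centre along the push, 0.7 mm off sideways and 0.4° off square. White tiles show on all four sides.
- **Other items:** the shaker, bowl, spoon and mixer were never near the gripper. The bowl, shaker and spoon look unmoved in the last pictures; the mixer was not in the last close-ups.
- **Arm:** clear of everything, with wrist readings under 1.5 N. The highest reading while pushing was about 7 N.

**What failed or disagreed:**
- While the arm covered the block, the top-camera measurement gave clipped or wrong values and once found nothing. I used the wrist and scene cameras for that stretch.
- The last top-camera measurement read the block as 116 x 93 mm instead of 120 x 98 mm, so its position is good to about 3 mm.

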